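Set a flat bar on the sawing board with its end overhanging

ROBOT

A 6-joint arm with a two-finger parallel gripper is mounted at the origin on a cart in front of the work surface, level with it; the furniture and walls round the work are solid. World frame = base frame: x ahead of the robot, y to its left, z up, the work surface at z = 0. Lengths are in m, angles in rad, forces in N, time in s.
With the tool pointing down it reaches from about 0.35 to 0.775 m from the base axis. Payload 5.5 kg.
Tool frame: the origin (TCP) lies at the very end of the fingers, on their centre line; the grasp point (between the pads) lies bot.hold_point_z behind it (bot.hold_point_z is the distance from the TCP to the grasp point, in m); z points along the fingers, y is the line along which they close (so a half turn about z gives the same grasp; the last joint's range is limited). The gripper opens to 85 mm and grips with 20 to 120 N. Pads are 22 mm wide; open, the fingers measure 114 mm over their backs; the gripper's body (76 mm by 85 mm) begins 54 mm behind the grasp point. The pads swing forward as they close: fully open they stand 13 mm farther back than shut.
Start: joints at [0.964, 0.313, 0.046, 1.304, 0, 1.431], TCP at [0.259, 0.514, 0.231] pointing down, gripper open.
Joint ranges: [-2.76, 2.76], [-0.86, 1.69], [-1.03, 1.26], [-2.2, 2.34], [-1.47, 1.5], [-3.14, 3.14]. Speed limits (rad/s): [2.57, 2.57, 3.14, 3.14, 3.14, 3.14].

INTERFACE

Orientations are given as a unit quaternion [w, x, y, z].
In Python, from plant import bot gives the robot as it stands.
- The arm moves only by the tool carry_out, never from a script. Its argument "commands" is a list of rows, each an object of numbers: "x", "y", "z": the shift along the tool's x, y, z in m; "wx", "wy", "wz": the turn, a rotation vector about the tool's x, y, z in rad; "jaw": the closure in counts, from 0 (fully open) to 255 (shut). A call has 1 to 10 rows; each row is the pose to reach, as a shift and turn from the pose commanded when the call began, along the tool's axes at that moment; what a row does not reach only later rows make up. A row lasts 1/8 s, in which the tool goes at most 62.5 mm and 10.7 degrees, less where a joint would pass 70% of its speed; a pose out of reach is approached as far as the arm can. A call with a gripper value outside its range is refused whole. The fingers move at their own pace and stop on an object; "newtons" is the grip in N (left out, the last holds). Time passes only in rows, so rows that repeat a pose let the fingers close. It gives the time, the measured TCP pose, the force, the opening and the grip force at its end, in the units of the state.
- bot.observe(): the state, without advancing time (a new reading comes with each control period).
- bot.capture(name): name is "scene" or "top"; returns a dict with "frame" (420x560x3 uint8, red, green, blue), "fovy" (degrees; the focal length in pixels is half the picture's height over the tangent of half this angle, whatever the lens; pixels are square), "cx", "cy" (the principal point, pixels), "R" (3x3) and "t" (3): a world point X has camera coordinates R X + t. Camera axes: x right, y down, z forward; pixel columns grow to the right and rows downward; lengths in m; the calibration is good to about 2 mm. A picture is of the moment at which its call begins. There is no depth.
- bot.sign_off(): hands the job in; it is judged then, once.
The state is a dict: "clock": time; "joint_positions": joint angles; "joint_vel": joint speeds; "effort": joint torques, N m; "tcp_pos": TCP position; "ee_rot": TCP orientation; "force": force on the tool from outside, world axes, zero at the start; "moment": the same for the moment, N m; "opening": finger opening in m; "finger_force": force on a finger pad.
Only numpy, scipy, OpenCV 4.12 (cv2) and the standard library are available. Lean on these libraries where they do the work, as an engineer would, in place of code of your own. Each camera call takes 0.05 s, during which the arm holds its last target. There are 200 camera calls.

TASK

Get the flat aluminium bar ready for sawing: push it with the fingertips across the wooden sawing board until one long side lies flat against the raised wooden cleat and its right-hand end overhangs the board's right-hand end by 30 mm, so that the line scribed across the bar comes over the end of the board. Only push it along, never lift it, and leave the ring, nut and bolt lying nearby where they are.

Things in the scene. Friction and masses are not known exactly. Their poses are not given: they have to be found in the camera images.
- saw_board: wooden sawing board fixed to the bench, 170 (x) x 260 (y) mm, flat top 40 mm above the bench. Origin: centre of its footprint at bench height; x points to the cleat (away from the robot), y to its left-hand end, z up. Cleat: wooden strip 25 mm wide, 20 mm above the top, all along the far edge; its near face is at x = +60 mm. Right-hand end at y = -130 mm. Turned up to 0.35 rad
- saw_corner (a point): point on the board's top where the cleat's near face meets the board's right-hand end, 40 mm above the bench; axes as the board's
- bar_centre (a point): centre (half-way up) of the loose aluminium bar, 60 (x) x 180 (y) x 6 mm, about 0.18 kg, lying on the board. Its y runs to its left-hand end; the dark cut line crosses it at y = -60 mm. Starts clear of the cleat, up to 0.22 rad askew, wholly on the board. Finished, the centre is at x = +30, y = -70 mm in the board's frame, axes parallel
- ring: steel bearing ring, 56 mm across, 22 mm high, lying on the bench in front of the board; not to be disturbed. Origin at the centre of its underside
- nut: hexagon nut, 42 mm across corners, 19 mm high, lying on the bench in front of the board; not to be disturbed. Origin at the centre of its underside
- bolt: hexagon-head bolt, 71 mm long, 26 mm high, lying on the bench beyond the right-hand end of the board; not to be disturbed. Origin at the centre of its underside
Not all that is in view belongs to the job. Of the things shaped like the part that bears bar_centre, the aluminium one is meant.

How it is judged:
By the outcome, as a careful person would: the job done as asked, in the order asked, and still so for the second after the job is handed in, with the robot touching nothing.
It also fails if it takes over 64 s, if anything falls off the work surface, if the arm or the gripper's body presses on something with over 40 N, if the wrist force passes 120 N, or if a joint passes its speed limit or range.

## Working session

There is one attempt and no reset: what is moved stays moved. The work goes in short steps, Python scripts to look and compute and a tool call to move; the robot and the scene stay as the last step left them, time stands still between calls to the robot, and variables do not carry over. Pictures are saved under pics/ and viewed, at most 10 in all, crops included, and the job is handed in when it is done.

Besides the shell and the picture viewer there is one more tool, called after "Request:" as name(argument=value, ...), one argument or row to a line, values as JSON. carry_out: Moves the arm, as the interface text tells. Its arguments: {"type":"object","properties":{"commands":{"type":"array","items":{"type":"object","properties":{"x":{"type":"number"},"y":{"type":"number"},"z":{"type":"number"},"wx":{"type":"number"},"wy":{"type":"number"},"wz":{"type":"number"},"jaw":{"type":"number"}}}},"newtons":{"type":"number"}},"required":["commands"]}

```bash
mkdir -p pics; ls
cat > h.py <<'E'
import numpy as np,cv2
from plant import bot
def cap(n,f=None):
    c=bot.capture(n)
    if f: cv2.imwrite('pics/'+f,c['frame'][:,:,::-1])
    return c
def K(c):
    f=c['frame'].shape[0]/2/np.tan(np.radians(c['fovy'])/2); return f
def w(c,u,v,z):
    f=K(c);R=np.array(c['R']);t=np.array(c['t'])
    d=R.T@np.array([(u-c['cx'])/f,(v-c['cy'])/f,1]);o=-R.T@t
    return o+d*(z-o[2])/d[2]
def p(c,X):
    f=K(c);q=np.array(c['R'])@X+np.array(c['t']);return f*q[0]/q[2]+c['cx'],f*q[1]/q[2]+c['cy']
E
python3 - <<'E'
from h import *
a=cap('top','top0.png');b=cap('scene','scene0.png')
for c in(a,b):print(c['fovy'],c['cx'],c['cy'],-np.array(c['R']).T@c['t'],np.round(c['R'],3).tolist())
print(bot.observe(),bot.hold_point_z)
E
```

```text
pics
48.29766061256606 278.75663452944417 214.87431339446948 [ 0.48102888 -0.06861585  1.11277137] [[-0.018, -1.0, -0.006], [-0.997, 0.019, -0.074], [0.074, 0.005, -0.997]]
43.29252135149813 280.6691643716948 207.9136833347753 [-0.01449295 -0.64149026  0.67916687] [[0.747, -0.664, 0.016], [-0.4, -0.468, -0.788], [0.531, 0.583, -0.615]]
{'clock': 0.1, 'joint_positions': array([ 9.64417908e-01,  3.13936316e-01,  4.51053215e-02,  1.30359021e+00,
       -2.53495247e-05,  1.43120952e+00]), 'joint_vel': array([ 2.85607856e-04, -1.24873231e-03,  2.70976234e-03,  1.36813239e-05,
        1.84896539e-05,  7.74284372e-04]), 'effort': array([ 4.34792542e-03, -4.81724703e+01,  2.99243814e+01,  1.27177220e-02,
       -1.73759571e-05,  1.10943625e-05]), 'tcp_pos': array([0.25851573, 0.51311047, 0.23049697]), 'ee_rot': array([-2.84244925e-04,  2.31282499e-01,  9.72886296e-01, -7.61197692e-04]), 'force': array([-0.01791629, -0.17248472, -0.41050829]), 'moment': array([ 0.03377974,  0.02353169, -0.04013114]), 'finger_force': 0.0, 'opening': 0.08530827588330116} 0.0187
```

View pics/top0.png

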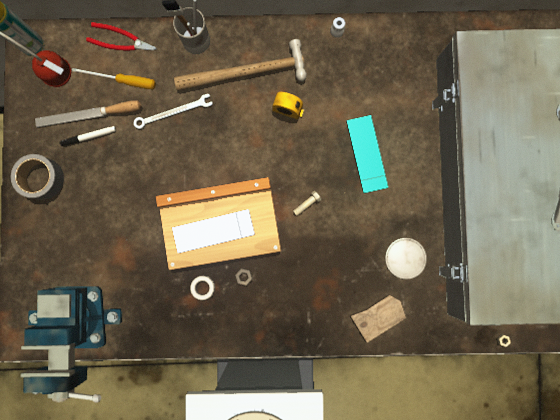

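View pics/scene0.png

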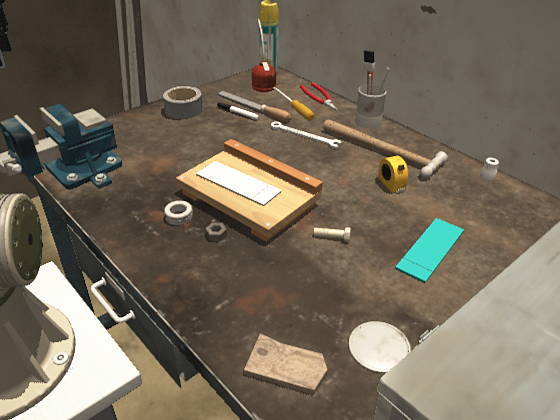

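The top view shows the board at about (220,225), with a pale bar on it at (213,231) that has a scribed line near its right end. A second bar, turquoise, lies at (367,153) off the board. The ring is at (202,288), the nut at (244,277) and the bolt at (306,203). The pale metallic bar on the board fits the description: aluminium, lying on the board. I'll confirm this in an enlarged crop.

```bash
cat >> h.py <<'E'
def subrect(c,mask,z):
    cs,_=cv2.findContours(mask.astype(np.uint8),cv2.RETR_EXTERNAL,cv2.CHAIN_APPROX_NONE)
    k=max(cs,key=cv2.contourArea)[:,0]
    P=np.array([w(c,u,v,z)[:2] for u,v in k])
    (x,y),(a,b),t=cv2.minAreaRect((P*1000).astype(np.float32)); 
    return cv2.boxPoints(((x,y),(a,b),t)),(x,y),(a,b),t
E
python3 - <<'E'
from h import *
c=cap('top')
im=c['frame'];cr=im[165:305,145:335]
cv2.imwrite('pics/crop0.png',cv2.resize(cr,None,fx=4,fy=4,interpolation=cv2.INTER_CUBIC)[:,:,::-1])
hsv=cv2.cvtColor(im,cv2.COLOR_RGB2HSV)
roi=np.zeros(im.shape[:2],bool);roi[170:275,150:285]=1
bar=roi&(hsv[...,1]<50)&(hsv[...,2]>190)
wood=roi&(hsv[...,2]>140)
bar=cv2.morphologyEx(bar.astype(np.uint8),cv2.MORPH_CLOSE,np.ones((5,5)))
print('bar',subrect(c,bar,.046)); print('board',subrect(c,wood,.04))
E
```

```text
bar (array([[477.50903  , 168.88492  ],
       [516.76526  ,  -7.5838223],
       [576.38477  ,   5.678787 ],
       [537.12854  , 182.14752  ]], dtype=float32), (526.9468994140625, 87.28185272216797), (61.07683181762695, 180.78236389160156), 12.541482925415039)
board (array([[439.9265 , 190.98314],
       [478.0918 , -67.12985],
       [619.3502 , -46.24298],
       [581.18494, 211.87001]], dtype=float32), (529.6383666992188, 72.37007904052734), (142.79429626464844, 260.91937255859375), 8.410965919494629)
```

View pics/crop0.png

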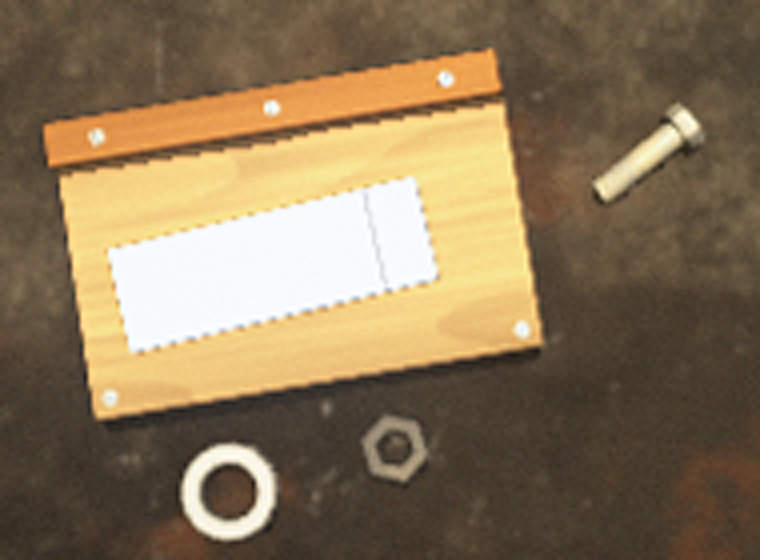

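The crop confirms it: the pale bare-metal bar on the board has its scribed line near the right end, from about (367,190) to (385,290) in the crop. It measures 61 x 181 mm, which is correct. The turquoise bar is the decoy. The board is yawed 8.4°, the bar 12.5°. I'll move over the near side of the bar with the fingers open.

Request:
carry_out(
  commands=[
    {"x": -0.386, "y": -0.292, "z": 0.0, "wz": -0.613},
    {"x": -0.386, "y": -0.292, "z": 0.0, "wz": -0.613},
    {"x": -0.386, "y": -0.292, "z": 0.0, "wz": -0.613},
    {"x": -0.386, "y": -0.292, "z": 0.0, "wz": -0.613},
    {"x": -0.386, "y": -0.292, "z": 0.0, "wz": -0.613},
    {"x": -0.386, "y": -0.292, "z": 0.0, "wz": -0.613},
    {"x": -0.386, "y": -0.292, "z": 0.0, "wz": -0.613},
    {"x": -0.386, "y": -0.292, "z": 0.0, "wz": -0.613},
    {"x": -0.386, "y": -0.292, "z": 0.11, "wz": -0.613},
    {"x": -0.386, "y": -0.292, "z": 0.11, "wz": -0.613},
  ],
)

```text
invalid input
```

Request:
carry_out(
  commands=[
    {"x": -0.386, "y": -0.292, "z": 0.0, "wx": 0, "wy": 0, "wz": -0.613, "jaw": 0},
    {"x": -0.386, "y": -0.292, "z": 0.0, "wx": 0, "wy": 0, "wz": -0.613, "jaw": 0},
    {"x": -0.386, "y": -0.292, "z": 0.0, "wx": 0, "wy": 0, "wz": -0.613, "jaw": 0},
    {"x": -0.386, "y": -0.292, "z": 0.0, "wx": 0, "wy": 0, "wz": -0.613, "jaw": 0},
    {"x": -0.386, "y": -0.292, "z": 0.0, "wx": 0, "wy": 0, "wz": -0.613, "jaw": 0},
    {"x": -0.386, "y": -0.292, "z": 0.0, "wx": 0, "wy": 0, "wz": -0.613, "jaw": 0},
    {"x": -0.386, "y": -0.292, "z": 0.0, "wx": 0, "wy": 0, "wz": -0.613, "jaw": 0},
    {"x": -0.386, "y": -0.292, "z": 0.0, "wx": 0, "wy": 0, "wz": -0.613, "jaw": 0},
    {"x": -0.386, "y": -0.292, "z": 0.11, "wx": 0, "wy": 0, "wz": -0.613, "jaw": 0},
    {"x": -0.386, "y": -0.292, "z": 0.11, "wx": 0, "wy": 0, "wz": -0.613, "jaw": 0},
  ],
  newtons=40,
)

```text
clock: 1.4
tcp_pos: [0.4721, 0.0777, 0.1195]
ee_rot: [-0.0, -0.072, 0.997, 0.0]
force: [0.6, 0.4, -0.3]
opening: 0.0856
finger_force: 0.0
```

Request:
carry_out(
  commands=[
    {"x": 0, "y": 0, "z": 0.04, "wx": 0, "wy": 0, "wz": 0, "jaw": 0},
    {"x": 0, "y": 0, "z": 0.065, "wx": 0, "wy": 0, "wz": 0, "jaw": 0},
    {"x": 0, "y": 0, "z": 0.07, "wx": 0, "wy": 0, "wz": 0, "jaw": 0},
    {"x": 0, "y": 0, "z": 0.073, "wx": 0, "wy": 0, "wz": 0, "jaw": 0},
    {"x": 0, "y": 0, "z": 0.076, "wx": 0, "wy": 0, "wz": 0, "jaw": 0},
    {"x": 0, "y": 0, "z": 0.076, "wx": 0, "wy": 0, "wz": 0, "jaw": 0},
  ],
)

```text
clock: 2.15
tcp_pos: [0.4727, 0.0791, 0.046]
ee_rot: [0.001, -0.073, 0.997, -0.0]
force: [0.1, -0.3, 0.5]
opening: 0.0853
finger_force: 0.0
```

Run:
```python
from h import *
c=cap('scene')
cv2.imwrite('pics/s1.png',cv2.resize(c['frame'][100:260,150:350],None,fx=4,fy=3.75,interpolation=cv2.INTER_CUBIC)[:,:,::-1])
print(bot.observe()['force'],bot.observe()['tcp_pos'])
```

```text
[ 0.31162439 -0.24733261  0.00871751] [0.47263134 0.0791142  0.04596578]
```

View pics/s1.png

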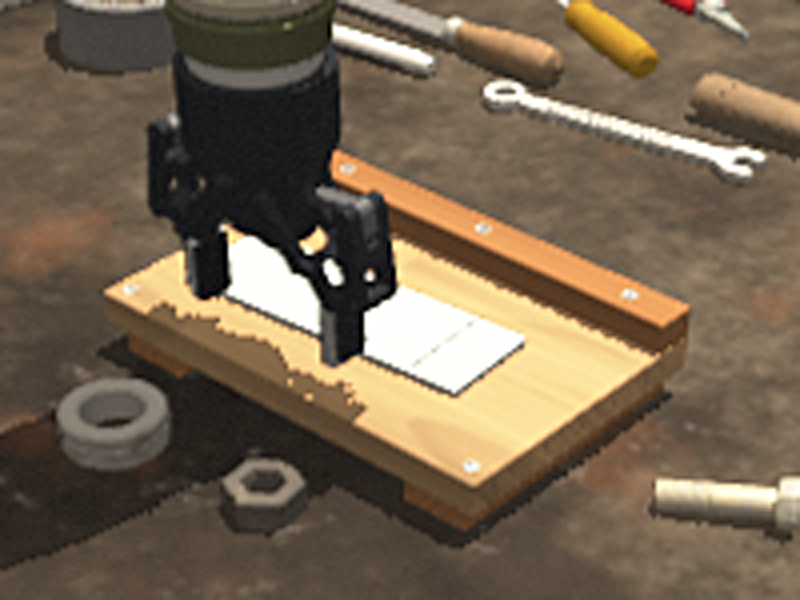

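The scene crop shows both open fingers in front of the bar's near side. The right tip is at about (345,363) and the left at about (208,297). I'll lower in small steps and feel for the board.

Request:
carry_out(
  commands=[
    {"x": 0, "y": 0, "z": 0.002, "wx": 0, "wy": 0, "wz": 0, "jaw": 0},
    {"x": 0, "y": 0, "z": 0.004, "wx": 0, "wy": 0, "wz": 0, "jaw": 0},
    {"x": 0, "y": 0, "z": 0.004, "wx": 0, "wy": 0, "wz": 0, "jaw": 0},
  ],
)

```text
clock: 2.58
tcp_pos: [0.4719, 0.0791, 0.0411]
ee_rot: [-0.0, -0.073, 0.997, 0.0]
force: [-1.0, -0.5, 0.4]
opening: 0.0855
finger_force: 0.0
```

Run:
```python
from h import *
c=cap('scene')
cx=np.array([.989,.146,0]);cy=np.array([-.146,.989,0])
T=np.array([.4726,.0791,0])
for z in(.046,.059):
  for a in(-.011,.011):
    for b in(-.043,-.057,.057):
      u,v=p(c,T+a*cx+b*cy+[0,0,z]);print(z,a,b,round((u-150)*4),round((v-100)*3.75))
```

```text
0.046 -0.011 -0.043 322 385
0.046 -0.011 -0.057 342 396
0.046 -0.011 0.057 182 313
0.046 0.011 -0.043 352 366
0.046 0.011 -0.057 373 377
0.046 0.011 0.057 213 295
0.059 -0.011 -0.043 320 366
0.059 -0.011 -0.057 341 376
0.059 -0.011 0.057 180 293
0.059 0.011 -0.043 352 347
0.059 0.011 -0.057 372 357
0.059 0.011 0.057 211 276
```

Request:
carry_out(
  commands=[
    {"x": 0, "y": 0, "z": 0.002, "wx": 0, "wy": 0, "wz": 0, "jaw": 0},
    {"x": 0, "y": 0, "z": 0.003, "wx": 0, "wy": 0, "wz": 0, "jaw": 0},
    {"x": 0, "y": 0, "z": 0.003, "wx": 0, "wy": 0, "wz": 0, "jaw": 0},
  ],
)

```text
clock: 3.0
tcp_pos: [0.472, 0.079, 0.0381]
ee_rot: [-0.0, -0.073, 0.997, 0.0]
force: [-0.1, -0.2, -0.0]
opening: 0.0855
finger_force: 0.0
```

Request:
carry_out(
  commands=[
    {"x": 0, "y": 0, "z": 0.002, "wx": 0, "wy": 0, "wz": 0, "jaw": 0},
    {"x": 0, "y": 0, "z": 0.004, "wx": 0, "wy": 0, "wz": 0, "jaw": 0},
    {"x": 0, "y": 0, "z": 0.004, "wx": 0, "wy": 0, "wz": 0, "jaw": 0},
  ],
)

```text
clock: 3.38
tcp_pos: [0.4719, 0.0791, 0.0341]
ee_rot: [-0.0, -0.073, 0.997, 0.0]
force: [0.0, 0.1, 0.1]
opening: 0.0853
finger_force: 0.0
```

Request:
carry_out(
  commands=[
    {"x": 0, "y": 0, "z": 0.001, "wx": 0, "wy": 0, "wz": 0, "jaw": 0},
    {"x": 0, "y": 0, "z": 0.003, "wx": 0, "wy": 0, "wz": 0, "jaw": 0},
    {"x": 0, "y": 0, "z": 0.003, "wx": 0, "wy": 0, "wz": 0, "jaw": 0},
  ],
)

```text
clock: 3.75
tcp_pos: [0.4719, 0.0791, 0.0311]
ee_rot: [-0.0, -0.073, 0.997, 0.0]
force: [-0.8, 0.0, 0.8]
opening: 0.0851
finger_force: 0.0
```

Request:
carry_out(
  commands=[
    {"x": 0, "y": 0, "z": 0.0015, "wx": 0, "wy": 0, "wz": 0, "jaw": 0},
    {"x": -0.005, "y": 0, "z": 0.0015, "wx": 0, "wy": 0, "wz": 0, "jaw": 0},
    {"x": -0.01, "y": 0, "z": 0.0015, "wx": 0, "wy": 0, "wz": 0, "jaw": 0},
    {"x": -0.015, "y": 0, "z": 0.0015, "wx": 0, "wy": 0, "wz": 0, "jaw": 0},
    {"x": -0.02, "y": 0, "z": 0.0015, "wx": 0, "wy": 0, "wz": 0, "jaw": 0},
    {"x": -0.025, "y": 0, "z": 0.0015, "wx": 0, "wy": 0, "wz": 0, "jaw": 0},
    {"x": -0.03, "y": 0, "z": 0.0015, "wx": 0, "wy": 0, "wz": 0, "jaw": 0},
    {"x": -0.03, "y": 0, "z": 0.0015, "wx": 0, "wy": 0, "wz": 0, "jaw": 0},
  ],
)

```text
clock: 4.75
tcp_pos: [0.5026, 0.0835, 0.0299]
ee_rot: [0.0, -0.073, 0.997, 0.0]
force: [0.4, -0.4, -1.2]
opening: 0.0853
finger_force: 0.0
```

Run:
```python
from h import *
c=cap('top')
cv2.imwrite('pics/t2.png',cv2.resize(c['frame'][165:305,145:335],None,fx=4,fy=4,interpolation=cv2.INTER_CUBIC)[:,:,::-1])
```

```text
(no output)
```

View pics/t2.png

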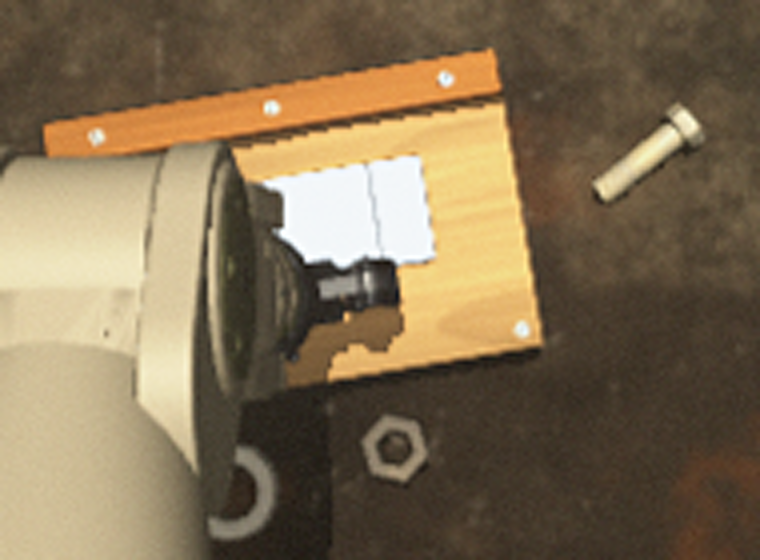

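The bar has advanced and squared up: its right end is now at (420,155)-(436,262) and the fingers are on its near edge. I'll continue towards the cleat.

Request:
carry_out(
  commands=[
    {"x": -0.005, "y": 0, "z": 0, "wx": 0, "wy": 0, "wz": 0, "jaw": 0},
    {"x": -0.01, "y": 0, "z": 0, "wx": 0, "wy": 0, "wz": 0, "jaw": 0},
    {"x": -0.015, "y": 0, "z": 0, "wx": 0, "wy": 0, "wz": 0, "jaw": 0},
    {"x": -0.02, "y": 0, "z": 0, "wx": 0, "wy": 0, "wz": 0, "jaw": 0},
    {"x": -0.023, "y": 0, "z": 0, "wx": 0, "wy": 0, "wz": 0, "jaw": 0},
    {"x": -0.025, "y": 0, "z": 0, "wx": 0, "wy": 0, "wz": 0, "jaw": 0},
    {"x": -0.025, "y": 0, "z": 0, "wx": 0, "wy": 0, "wz": 0, "jaw": 0},
  ],
)

```text
clock: 5.68
tcp_pos: [0.5268, 0.0871, 0.0298]
ee_rot: [0.0, -0.073, 0.997, 0.0]
force: [-1.3, -0.7, -0.1]
opening: 0.0859
finger_force: 0.0
```

Request:
carry_out(
  commands=[
    {"x": -0.001, "y": 0, "z": 0, "wx": 0, "wy": 0, "wz": 0, "jaw": 0},
    {"x": -0.002, "y": 0, "z": 0, "wx": 0, "wy": 0, "wz": 0, "jaw": 0},
    {"x": -0.002, "y": 0, "z": 0, "wx": 0, "wy": 0, "wz": 0, "jaw": 0},
  ],
)

```text
clock: 6.05
tcp_pos: [0.5285, 0.0874, 0.0298]
ee_rot: [-0.0, -0.073, 0.997, 0.0]
force: [-1.4, -0.6, -0.3]
opening: 0.0856
finger_force: 0.4
```

Request:
carry_out(
  commands=[
    {"x": -0.001, "y": 0, "z": 0, "wx": 0, "wy": 0, "wz": 0, "jaw": 0},
    {"x": -0.0015, "y": 0, "z": 0, "wx": 0, "wy": 0, "wz": 0, "jaw": 0},
    {"x": -0.0015, "y": 0, "z": 0, "wx": 0, "wy": 0, "wz": 0, "jaw": 0},
  ],
)

```text
clock: 6.42
tcp_pos: [0.5288, 0.0874, 0.0296]
ee_rot: [-0.001, -0.073, 0.997, -0.0]
force: [-4.8, -1.4, 2.6]
opening: 0.0856
finger_force: 2.5
```

The bar is against the cleat: force is rising and the TCP is about where predicted. I'll back off, rise, close the fingers and go beyond the left end.

Request:
carry_out(
  commands=[
    {"x": 0.015, "y": 0, "z": 0, "wx": 0, "wy": 0, "wz": 0, "jaw": 0},
    {"x": 0.015, "y": 0, "z": 0, "wx": 0, "wy": 0, "wz": 0, "jaw": 0},
    {"x": 0.015, "y": 0, "z": -0.06, "wx": 0, "wy": 0, "wz": 0, "jaw": 0},
    {"x": 0.015, "y": 0, "z": -0.09, "wx": 0, "wy": 0, "wz": 0, "jaw": 255},
    {"x": -0.042, "y": 0.117, "z": -0.09, "wx": 0, "wy": 0, "wz": 0, "jaw": 255},
    {"x": -0.042, "y": 0.117, "z": -0.09, "wx": 0, "wy": 0, "wz": 0, "jaw": 255},
    {"x": -0.042, "y": 0.117, "z": -0.09, "wx": 0, "wy": 0, "wz": 0, "jaw": 255},
    {"x": -0.042, "y": 0.117, "z": -0.09, "wx": 0, "wy": 0, "wz": 0, "jaw": 255},
  ],
)

```text
clock: 7.42
tcp_pos: [0.5547, 0.2099, 0.1195]
ee_rot: [0.0, -0.074, 0.997, -0.0]
force: [-0.7, 0.2, -0.8]
opening: -0.0001
finger_force: 0.0
```

Run:
```python
from h import *
c=cap('top')
cv2.imwrite('pics/t3.png',cv2.resize(c['frame'][165:305,145:335],None,fx=4,fy=4,interpolation=cv2.INTER_CUBIC)[:,:,::-1])
```

```text
(no output)
```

View pics/t3.png

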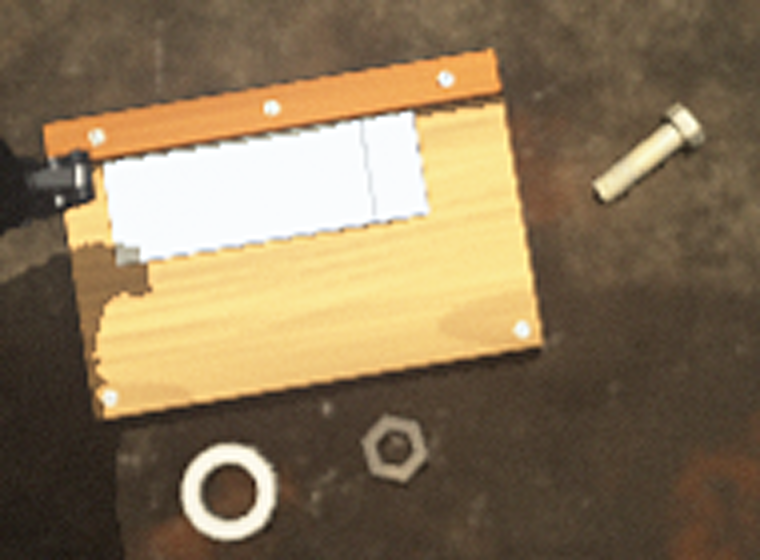

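The bar lies flat along the cleat, from (108,165) to (425,213) in the crop, with the scribed line at about (370,168). The closed fingers are at about (80,180), beyond the left end. I'll lower and push right, stopping short of the goal.

Request:
carry_out(
  commands=[
    {"x": 0, "y": 0, "z": 0.06, "wx": 0, "wy": 0, "wz": 0, "jaw": 255},
    {"x": 0, "y": 0, "z": 0.0765, "wx": 0, "wy": 0, "wz": 0, "jaw": 255},
    {"x": 0, "y": 0, "z": 0.0765, "wx": 0, "wy": 0, "wz": 0, "jaw": 255},
    {"x": 0, "y": -0.006, "z": 0.0765, "wx": 0, "wy": 0, "wz": 0, "jaw": 255},
    {"x": 0, "y": -0.012, "z": 0.0765, "wx": 0, "wy": 0, "wz": 0, "jaw": 255},
    {"x": 0, "y": -0.018, "z": 0.0765, "wx": 0, "wy": 0, "wz": 0, "jaw": 255},
    {"x": 0, "y": -0.024, "z": 0.0765, "wx": 0, "wy": 0, "wz": 0, "jaw": 255},
    {"x": 0, "y": -0.03, "z": 0.0765, "wx": 0, "wy": 0, "wz": 0, "jaw": 255},
    {"x": 0, "y": -0.036, "z": 0.0765, "wx": 0, "wy": 0, "wz": 0, "jaw": 255},
  ],
)

```text
clock: 8.6
tcp_pos: [0.5599, 0.1738, 0.0435]
ee_rot: [0.0, -0.073, 0.997, 0.0]
force: [0.7, 1.7, 1.1]
opening: 0.0
finger_force: 0.8
```

Request:
carry_out(
  commands=[
    {"x": 0, "y": -0.006, "z": 0, "wx": 0, "wy": 0, "wz": 0, "jaw": 255},
    {"x": 0, "y": -0.012, "z": 0, "wx": 0, "wy": 0, "wz": 0, "jaw": 255},
    {"x": 0, "y": -0.018, "z": 0, "wx": 0, "wy": 0, "wz": 0, "jaw": 255},
    {"x": 0, "y": -0.024, "z": 0, "wx": 0, "wy": 0, "wz": 0, "jaw": 255},
    {"x": 0, "y": -0.03, "z": 0, "wx": 0, "wy": 0, "wz": 0, "jaw": 255},
    {"x": 0, "y": -0.036, "z": 0, "wx": 0, "wy": 0, "wz": 0, "jaw": 255},
    {"x": 0, "y": -0.04, "z": 0, "wx": 0, "wy": 0, "wz": 0, "jaw": 255},
    {"x": 0, "y": -0.04, "z": 0, "wx": 0, "wy": 0, "wz": 0, "jaw": 255},
  ],
)

```text
clock: 9.6
tcp_pos: [0.5656, 0.1336, 0.0432]
ee_rot: [-0.0, -0.073, 0.997, -0.0]
force: [-0.1, -0.2, 0.8]
opening: 0.0001
finger_force: 0.0
```

Run:
```python
from h import *
c=cap('top')
cv2.imwrite('pics/t4.png',cv2.resize(c['frame'][165:305,145:335],None,fx=4,fy=4,interpolation=cv2.INTER_CUBIC)[:,:,::-1])
```

```text
(no output)
```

View pics/t4.png

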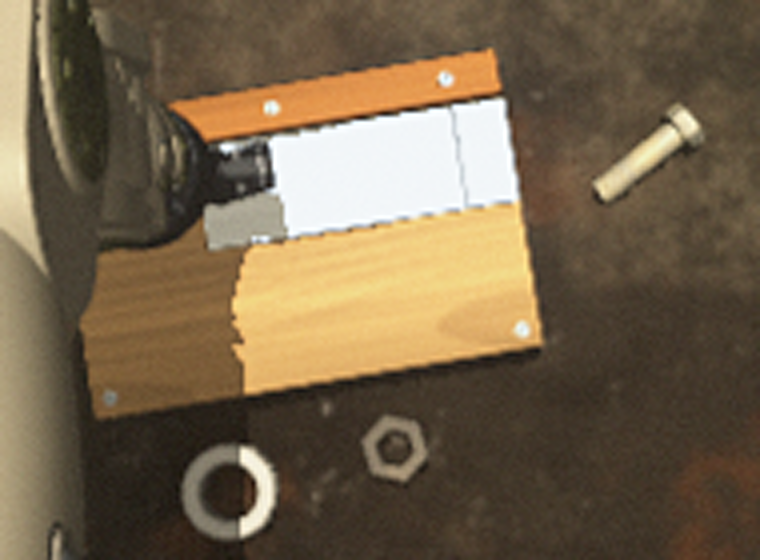

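The bar's right end, (505,100)-(520,203), is now roughly level with the board's end, and the line is at (452,108)-(466,207). I'll measure the remaining distance along board axes by rectifying the image.

```bash
cat >> h.py <<'E'
yaw=np.radians(8.41);EX=np.array([np.cos(yaw),np.sin(yaw),0]);EY=np.array([-EX[1],EX[0],0]);O=np.array([.5431,.0744,0])
def prof(c,z,xs,y0,y1,axis='y',ch=2):
    """mean profile along board y (or x) at height z, 0.25mm"""
    s=np.arange(y0,y1,.25)
    f=lambda a,b:O+EX*a/1e3+EY*b/1e3+[0,0,z]
    M=np.array([[p(c,f(x,y) if axis=='y' else f(y,x)) for y in s] for x in xs],np.float32)
    v=cv2.remap(c['frame'],M[...,0],M[...,1],cv2.INTER_LINEAR).astype(float)[...,ch]
    return s,v
def edge(c,z,xs,y0,y1,axis='y',ch=2):
    s,v=prof(c,z,xs,y0,y1,axis,ch); out=[]
    for r in v:
        g=np.abs(np.gradient(cv2.GaussianBlur(r[None],(0,0),4)[0])); k=g.argmax(); sl=slice(max(0,k-8),k+9)
        out.append((s[sl]*g[sl]).sum()/g[sl].sum())
    a,b=np.polyfit(xs,out,1); return np.round([np.median(out),np.degrees(np.arctan(a)),np.std(out-np.polyval([a,b],xs))],2)
E
python3 - <<'E'
from h import *
c=cap('top')
print('board end',edge(c,.04,np.arange(-75,-10,3),-145,-115,ch=0))
print('bar end  ',edge(c,.046,np.arange(8,54,2),-150,-112,ch=2), edge(c,.046,np.arange(8,54,2),-150,-112,ch=0))
print('line',edge(c,.046,np.arange(8,54,2),-110,-80,ch=0))
print('bar near side',edge(c,.046,np.arange(-120,-10,4),-15,15,'x',2))
print('cleat bottom/bar far',edge(c,.046,np.arange(-120,-10,4),48,72,'x',2))
print('board front',edge(c,.04,np.arange(-100,100,4),-95,-75,'x',0))
E
```

```text
board end [-129.44   -0.3     0.19]
bar end   [-130.16   -0.18    0.23] [-129.83   -0.25    0.3 ]
line [-97.93  -0.64   1.24]
bar near side [-0.46  0.27  0.45]
cleat bottom/bar far [59.18 -0.19  0.49]
board front [-8.444e+01  6.000e-02  2.700e-01]
```

Request:
carry_out(
  commands=[
    {"x": 0, "y": -0.005, "z": 0, "wx": 0, "wy": 0, "wz": 0, "jaw": 255},
    {"x": 0, "y": -0.01, "z": 0, "wx": 0, "wy": 0, "wz": 0, "jaw": 255},
    {"x": 0, "y": -0.015, "z": 0, "wx": 0, "wy": 0, "wz": 0, "jaw": 255},
    {"x": 0, "y": -0.02, "z": 0, "wx": 0, "wy": 0, "wz": 0, "jaw": 255},
    {"x": 0, "y": -0.024, "z": 0, "wx": 0, "wy": 0, "wz": 0, "jaw": 255},
    {"x": 0, "y": -0.027, "z": 0, "wx": 0, "wy": 0, "wz": 0, "jaw": 255},
    {"x": 0, "y": -0.027, "z": 0, "wx": 0, "wy": 0, "wz": 0, "jaw": 255},
  ],
)

```text
clock: 10.58
tcp_pos: [0.5696, 0.1072, 0.0434]
ee_rot: [0.0, -0.073, 0.997, -0.0]
force: [-0.4, 0.3, 0.6]
opening: 0.0001
finger_force: 0.0
```

Run:
```python
from h import *
c=cap('top')
print('board end',edge(c,.04,np.arange(-75,-10,3),-145,-115,ch=0))
for ch in(0,1,2):print('bar end  ',edge(c,.046,np.arange(8,54,2),-175,-142,ch=ch))
s,v=prof(c,.046,np.arange(8,54,1),-145,-110,ch=0); m=v.mean(0);print('line',s[m.argmin()],m.min(),np.median(m))
print('near side',edge(c,.046,np.arange(-150,-40,4),-15,15,'x',2))
```

```text
board end [-129.37   -0.24    0.2 ]
bar end   [-156.41   -0.85    0.29]
bar end   [-156.53   -0.87    0.24]
bar end   [-156.73   -0.86    0.23]
line -126.25 206.69565217391303 239.05434782608694
near side [-0.38  0.54  0.43]
```

Request:
carry_out(
  commands=[
    {"x": 0, "y": -0.0015, "z": 0, "wx": 0, "wy": 0, "wz": 0, "jaw": 255},
    {"x": 0, "y": -0.0029, "z": 0, "wx": 0, "wy": 0, "wz": 0, "jaw": 255},
    {"x": 0, "y": -0.0029, "z": 0, "wx": 0, "wy": 0, "wz": 0, "jaw": 255},
    {"x": 0, "y": 0.012, "z": 0, "wx": 0, "wy": 0, "wz": 0, "jaw": 255},
    {"x": 0, "y": 0.012, "z": 0, "wx": 0, "wy": 0, "wz": 0, "jaw": 255},
    {"x": 0, "y": 0.012, "z": -0.06, "wx": 0, "wy": 0, "wz": 0, "jaw": 255},
    {"x": 0.061, "y": -0.04, "z": -0.06, "wx": 0, "wy": 0, "wz": 0, "jaw": 0},
    {"x": 0.061, "y": -0.09, "z": -0.06, "wx": 0, "wy": 0, "wz": 0, "jaw": 0},
    {"x": 0.061, "y": -0.09, "z": -0.06, "wx": 0, "wy": 0, "wz": 0, "jaw": 0},
    {"x": 0.061, "y": -0.09, "z": -0.06, "wx": 0, "wy": 0, "wz": 0, "jaw": 0},
  ],
)

```text
clock: 11.88
tcp_pos: [0.5224, 0.0095, 0.1034]
ee_rot: [0.0, -0.073, 0.997, 0.0]
force: [-0.3, 0.1, 0.1]
opening: 0.0722
finger_force: 0.0
```

Request:
carry_out(
  commands=[
    {"x": 0, "y": 0, "z": 0.04, "wx": 0, "wy": 0, "wz": 0, "jaw": 0},
    {"x": 0, "y": 0, "z": 0.065, "wx": 0, "wy": 0, "wz": 0, "jaw": 0},
    {"x": 0, "y": 0, "z": 0.0735, "wx": 0, "wy": 0, "wz": 0, "jaw": 0},
    {"x": 0, "y": 0, "z": 0.0735, "wx": 0, "wy": 0, "wz": 0, "jaw": 0},
    {"x": -0.005, "y": 0, "z": 0.0735, "wx": 0, "wy": 0, "wz": 0, "jaw": 0},
    {"x": -0.01, "y": 0, "z": 0.0735, "wx": 0, "wy": 0, "wz": 0, "jaw": 0},
    {"x": -0.015, "y": 0, "z": 0.0735, "wx": 0, "wy": 0, "wz": 0, "jaw": 0},
    {"x": -0.015, "y": 0, "z": 0.0735, "wx": 0, "wy": 0, "wz": 0, "jaw": 0},
  ],
)

```text
clock: 12.88
tcp_pos: [0.5379, 0.0117, 0.0301]
ee_rot: [0.001, -0.073, 0.997, -0.0]
force: [-0.3, 0.4, 0.5]
opening: 0.0854
finger_force: 0.0
```

Request:
carry_out(
  commands=[
    {"x": -0.001, "y": 0, "z": 0, "wx": 0, "wy": 0, "wz": 0, "jaw": 0},
    {"x": -0.002, "y": 0, "z": 0, "wx": 0, "wy": 0, "wz": 0, "jaw": 0},
    {"x": -0.003, "y": 0, "z": 0, "wx": 0, "wy": 0, "wz": 0, "jaw": 0},
    {"x": -0.003, "y": 0, "z": 0, "wx": 0, "wy": 0, "wz": 0, "jaw": 0},
  ],
)

```text
clock: 13.38
tcp_pos: [0.5397, 0.0122, 0.0297]
ee_rot: [-0.0, -0.073, 0.997, 0.0]
force: [-0.9, -1.5, 0.2]
opening: 0.0854
finger_force: 0.6
```

Request:
carry_out(
  commands=[
    {"x": -0.001, "y": 0, "z": 0, "wx": 0, "wy": 0, "wz": 0, "jaw": 0},
    {"x": -0.0015, "y": 0, "z": 0, "wx": 0, "wy": 0, "wz": 0, "jaw": 0},
    {"x": -0.0015, "y": 0, "z": 0, "wx": 0, "wy": 0, "wz": 0, "jaw": 0},
  ],
)

```text
clock: 13.75
tcp_pos: [0.54, 0.0123, 0.0295]
ee_rot: [-0.001, -0.073, 0.997, -0.0]
force: [-6.1, -2.1, 3.1]
opening: 0.0853
finger_force: 2.8
```

Request:
carry_out(
  commands=[
    {"x": 0.015, "y": 0, "z": 0, "wx": 0, "wy": 0, "wz": 0, "jaw": 0},
    {"x": 0.015, "y": 0, "z": 0, "wx": 0, "wy": 0, "wz": 0, "jaw": 0},
    {"x": 0.015, "y": 0, "z": -0.06, "wx": 0, "wy": 0, "wz": 0, "jaw": 0},
    {"x": 0.015, "y": 0, "z": -0.12, "wx": 0, "wy": 0, "wz": 0, "jaw": 0},
    {"x": 0.015, "y": 0.24, "z": -0.12, "wx": 0, "wy": 0, "wz": 0, "jaw": 255},
    {"x": 0.015, "y": 0.24, "z": -0.12, "wx": 0, "wy": 0, "wz": 0, "jaw": 255},
    {"x": 0.015, "y": 0.24, "z": -0.12, "wx": 0, "wy": 0, "wz": 0, "jaw": 255},
    {"x": 0.015, "y": 0.24, "z": -0.12, "wx": 0, "wy": 0, "wz": 0, "jaw": 255},
    {"x": 0.015, "y": 0.24, "z": -0.12, "wx": 0, "wy": 0, "wz": 0, "jaw": 255},
    {"x": 0.015, "y": 0.24, "z": -0.12, "wx": 0, "wy": 0, "wz": 0, "jaw": 255},
  ],
)

```text
clock: 15.0
tcp_pos: [0.4922, 0.248, 0.1498]
ee_rot: [0.0, -0.073, 0.997, 0.0]
force: [-0.4, -0.3, -1.4]
opening: -0.0
finger_force: 0.0
```

Run:
```python
from h import *
c=cap('top')
print('board end',edge(c,.04,np.arange(-75,-10,3),-145,-115,ch=0))
for ch in(0,1,2):print('bar end  ',edge(c,.046,np.arange(8,54,2),-175,-142,ch=ch))
print('left end',edge(c,.046,np.arange(8,54,2),5,35,ch=2))
s,v=prof(c,.046,np.arange(8,54,1),-145,-110,ch=0); m=v.mean(0);print('line',s[m.argmin()],m.min(),np.median(m))
print('near side',edge(c,.046,np.arange(-150,10,4),-15,15,'x',2))
print('front',edge(c,.04,np.arange(-100,100,4),-95,-75,'x',0))
cv2.imwrite('pics/t5.png',cv2.resize(c['frame'][165:305,145:335],None,fx=4,fy=4,interpolation=cv2.INTER_CUBIC)[:,:,::-1])
```

```text
board end [-129.67   -0.36    0.15]
bar end   [-158.94   -0.47    0.25]
bar end   [-159.04   -0.32    0.22]
bar end   [-159.16   -0.2     0.29]
left end [21.4   0.59  0.46]
line -128.25 228.93478260869566 248.8695652173913
near side [-0.05  0.13  0.46]
front [-8.465e+01 -3.000e-02  2.400e-01]
```

View pics/t5.png

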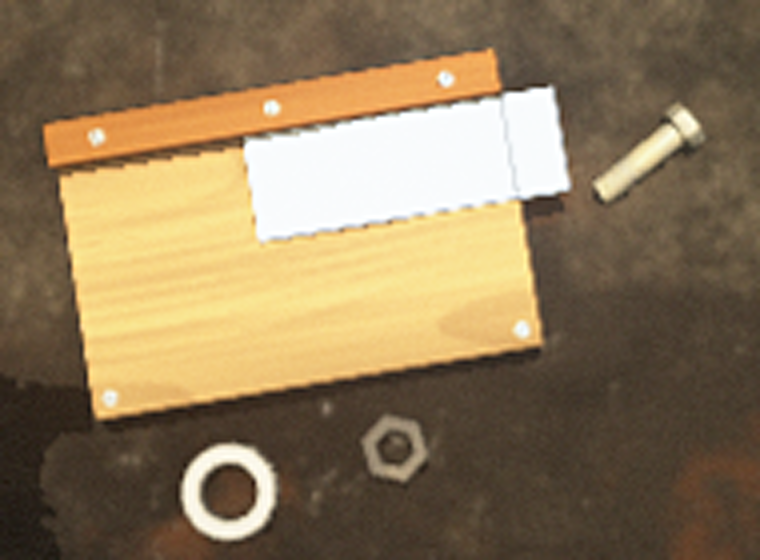

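The bar is flat on the cleat. The overhang measures about 29 mm and the line sits at (505,95)-(518,197), on average about 0.9 mm short of the board end. The ring, nut and bolt haven't moved. I'll make one small nudge of about 1 mm on the left end.

Request:
carry_out(
  commands=[
    {"x": -0.056, "y": -0.05, "z": 0.0, "wx": 0, "wy": 0, "wz": 0, "jaw": 255},
    {"x": -0.056, "y": -0.1, "z": 0.0, "wx": 0, "wy": 0, "wz": 0, "jaw": 255},
    {"x": -0.056, "y": -0.141, "z": 0.0, "wx": 0, "wy": 0, "wz": 0, "jaw": 255},
    {"x": -0.056, "y": -0.141, "z": 0.05, "wx": 0, "wy": 0, "wz": 0, "jaw": 255},
    {"x": -0.056, "y": -0.141, "z": 0.1, "wx": 0, "wy": 0, "wz": 0, "jaw": 255},
    {"x": -0.056, "y": -0.141, "z": 0.1064, "wx": 0, "wy": 0, "wz": 0, "jaw": 255},
    {"x": -0.056, "y": -0.141, "z": 0.1064, "wx": 0, "wy": 0, "wz": 0, "jaw": 255},
    {"x": -0.056, "y": -0.148, "z": 0.1064, "wx": 0, "wy": 0, "wz": 0, "jaw": 255},
    {"x": -0.056, "y": -0.152, "z": 0.1064, "wx": 0, "wy": 0, "wz": 0, "jaw": 255},
    {"x": -0.056, "y": -0.152, "z": 0.1064, "wx": 0, "wy": 0, "wz": 0, "jaw": 255},
  ],
)

```text
clock: 16.3
tcp_pos: [0.5701, 0.1052, 0.0445]
ee_rot: [0.001, -0.073, 0.997, 0.0]
force: [0.8, -0.5, 0.1]
opening: -0.0
finger_force: 0.0
```

Run:
```python
from h import *
s=bot.observe();d=s['tcp_pos']-O;print(d@EX,d@EY,s['tcp_pos'],s['force'])
```

```text
0.0312234359175067 0.026528781507372357 [0.5701077  0.10521012 0.04453573] [ 0.83853732 -0.51156763  0.06300911]
```

Request:
carry_out(
  commands=[
    {"x": 0, "y": 0, "z": 0.001, "wx": 0, "wy": 0, "wz": 0, "jaw": 255},
    {"x": 0, "y": -0.001, "z": 0.001, "wx": 0, "wy": 0, "wz": 0, "jaw": 255},
    {"x": 0, "y": -0.0018, "z": 0.001, "wx": 0, "wy": 0, "wz": 0, "jaw": 255},
    {"x": 0, "y": -0.0018, "z": 0.001, "wx": 0, "wy": 0, "wz": 0, "jaw": 255},
    {"x": 0, "y": -0.0018, "z": 0.001, "wx": 0, "wy": 0, "wz": 0, "jaw": 255},
  ],
)

```text
clock: 16.92
tcp_pos: [0.5694, 0.1039, 0.0424]
ee_rot: [-0.0, -0.073, 0.997, 0.0]
force: [-0.3, 1.1, 1.3]
opening: -0.0001
finger_force: 0.6
```

Request:
carry_out(
  commands=[
    {"x": 0, "y": 0.012, "z": 0, "wx": 0, "wy": 0, "wz": 0, "jaw": 255},
    {"x": 0, "y": 0.012, "z": 0, "wx": 0, "wy": 0, "wz": 0, "jaw": 255},
    {"x": 0, "y": 0.012, "z": -0.06, "wx": 0, "wy": 0, "wz": 0, "jaw": 255},
    {"x": 0, "y": 0.012, "z": -0.1, "wx": 0, "wy": 0, "wz": 0, "jaw": 255},
    {"x": 0.05, "y": 0.15, "z": -0.1, "wx": 0, "wy": 0, "wz": 0, "jaw": 255},
    {"x": 0.05, "y": 0.15, "z": -0.1, "wx": 0, "wy": 0, "wz": 0, "jaw": 255},
    {"x": 0.05, "y": 0.15, "z": -0.1, "wx": 0, "wy": 0, "wz": 0, "jaw": 255},
    {"x": 0.05, "y": 0.15, "z": -0.1, "wx": 0, "wy": 0, "wz": 0, "jaw": 255},
  ],
)

```text
clock: 17.92
tcp_pos: [0.4973, 0.2462, 0.1426]
ee_rot: [0.0, -0.075, 0.997, -0.0]
force: [0.4, -0.0, 0.0]
opening: 0.0001
finger_force: 0.0
```

Run:
```python
from h import *
c=cap('top')
print('board end',edge(c,.04,np.arange(-75,-10,3),-145,-115,ch=0))
for ch in(0,2):print('bar end  ',edge(c,.046,np.arange(8,54,2),-175,-142,ch=ch))
print('left end',edge(c,.046,np.arange(8,54,2),5,35,ch=2))
s,v=prof(c,.046,np.arange(8,54,1),-145,-110,ch=0); m=v.mean(0);print('line',s[m.argmin()])
print('near side',edge(c,.046,np.arange(-150,10,4),-15,15,'x',2))
```

```text
board end [-129.66   -0.36    0.16]
bar end   [-159.72   -0.26    0.22]
bar end   [-159.93   -0.18    0.28]
left end [20.71 -0.33  0.49]
line -129.0
near side [-0.03  0.13  0.46]
```

The overhang is now 30.1 mm, and the bar is square and flat against the cleat (near side unchanged). I'll hand it in.

```bash
python3 -c "
from plant import bot
print(bot.sign_off())"
```

```text
the job is handed in; nothing more can be done
None
```

I pushed the aluminium bar flat against the cleat and handed the job in. The last image measured a 30.1 mm overhang with the scribed line within about 1 mm of the board's end; the bar was never lifted, and the ring, nut and bolt were still in place in my last view, just before the final 1 mm nudge.

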